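# Set the ring lamp over the practice nails

## Robot

A 6-joint arm with a two-finger parallel gripper is mounted at the origin on the work surface. World frame = base frame: x ahead of the robot, y to its left, z up, the work surface at z = 0. Lengths are in mm, angles in rad, forces in N, time in s.
With the tool pointing down it reaches from about 275 to 750 mm from the base axis. Payload 10.2 kg.
Tool frame: the origin (TCP) lies midway between the tips of the shut fingers; the grasp point (between the pads) lies 19 mm behind it; z points along the fingers, y is the line along which they close (so a half turn about z gives the same grasp; the last joint's range is limited). The gripper opens to 88 mm and grips with 3 to 60 N. Pads are 18 mm wide; open, the fingers measure 123 mm over their backs; the gripper's body (75 mm by 187 mm) begins 45 mm behind the grasp point.
Start: joints at [-1.393, 0.313, 1.498, -0, 1.331, -0.223], TCP at [204.82, -483.405, 238.72] pointing down, gripper open.
Joint ranges: [-2.94, 2.94], [-0.97, 2.17], [0.19, 2.56], [-1.23, 4.37], [0.02, 3.11], [-2.88, 2.88]. Speed limits (rad/s): [2.39, 2.39, 3.01, 3.14, 3.14, 3.14].

## Interface

Orientations are given as a 3x3 rotation matrix whose columns are the frame's x, y, z axes.
In Python, from station import readout, capture, camera_params, finish_job gives the robot as it stands. The module is installed in compiled form; this text tells all that it offers.
- The arm moves only by the shell command python3 -m pendant 'ROWS' [FORCE]. ROWS is JSON, a list of rows, each an object of numbers: "x", "y", "z": the shift along the world's x, y, z in mm; "ax", "ay", "az": the turn, a rotation vector about the world's x, y, z in rad; "hand": the finger opening in mm, from 0 to 88.1. In form: [{"x": .., "y": .., "z": .., "ax": .., "ay": .., "az": .., "hand": ..}, ...]. A call has 1 to 8 rows; each row shifts and turns the commanded pose from where the row before left it; what a row does not reach is not made up. A row lasts 1/10 s, in which the tool goes at most 50 mm and 8.59 degrees, less where a joint would pass 70% of its speed; a pose out of reach is approached as far as the arm can. A call with a gripper value outside its range is refused whole. The fingers move at their own pace and stop on an object; FORCE is the grip in N (left out, the last holds). Time passes only in rows, so rows that do not move let the fingers close. It gives the time, the measured TCP pose, the force, the opening and the grip force at its end, in the units of the state.
- readout.sense(): the state, without advancing time (a new reading comes with each control period).
- capture(name): name is "scene" or "top" or "wrist"; returns (picture, depth): 480x640x3 uint8, red, green, blue; 480x640 float32, mm along the optical axis (not along the pixel's ray), 0 where there is no reading.
- camera_params(name): a dict with "mtx" (3x3 intrinsics, pixels), "view" (4x4, takes a point from world to camera coordinates); the wrist camera has in their place "tool_from_camera" (4x4, takes a point from camera to tool coordinates, whose origin is the TCP and whose axes are the flange's). Camera axes: x right, y down, z forward; pixel columns grow to the right and rows downward; lengths in mm; the calibration is good to about 2 mm. A picture is of the moment at which its call begins: read the wrist's pose just before it. camera_params takes no time and is no camera call.
- finish_job(): hands the job in; it is judged then, once.
The state is a dict: "time": time; "qpos": joint angles; "qvel": joint speeds; "effort": joint torques, N m; "tool_pos": TCP position; "tool_rot": TCP orientation; "ft_force": force on the tool from outside, world axes, zero at the start; "moment": the same for the moment, N m; "width": finger opening in mm; "grasp_force": force on a finger pad.
Only numpy, scipy, OpenCV 4.12 (cv2) and the standard library are available. Lean on these libraries where they do the work, as an engineer would, in place of code of your own. Each camera call takes 0.05 s, during which the arm holds its last target. There are 200 camera calls.

## Task

Bring the ring lamp over the tray of practice nails: pinch the red spring button flush into its tube, slide the lamp tube towards the nails until the button pops out fully through the hole at that end, and stop there without forcing the tube against the button. Then press the green switch on the lamp right down and let go of it. Leave the nails, the purple jar and everything else on the desk where they are.

Things in the scene. Friction and masses are not known exactly. Their poses are not given: they have to be found in the camera images.
- stand: Fixed lamp stand. Origin on the table straight below the red spring button. A level square tube runs along this body's y axis, its axis 130 mm up. White foot plate 110 x 110 x 16 mm with a post at y = +190 mm; a 20 mm square steel rod, which never moves, runs from the post into the tube. The button sits in this rod at y = 0 and points along +x.
- tube_mid (a point): Point on the tube's axis at the spring button; fixed to the stand, 130 mm above the table. The place to pinch the tube from above, the fingers closing along the stand's x axis: one on the button, one on the bare wall opposite.
- sleeve (a joint): Travel (m) of the sliding grey outer tube, which carries the lamp: 0 = button at the middle of the middle hole, positive = lamp out, away from the post (stand's -y), negative = in, towards the post. Tube 28 x 28 mm outside, wall 3 mm, 150 mm long; it drags with about 4.5 N of friction. It starts anywhere within the middle hole's play (about +/-3 mm).
- tube_center (a point): Middle of the tube, on its axis; moves with it. Holes in its +x wall, 14 mm high: one 20 mm long here and one 14 mm long towards either end, roughly drilled: somewhere 35 to 60 mm from the middle, not the same on both sides. Black rims, 38 mm square outside, 5 mm thick, ring the tube 20.5 mm to either side; the bare 36 mm between them is the grip zone.
- latch (a joint): How far (m) the red button is pressed in: 0 = right out, 0.004 = tip flush with the tube's face, 0.007 = held under the tube's wall, 0.0085 = bottomed. Spring 2.8 N out, 4.2 N flush, 5.2 N under the wall. Unpressed it blocks the tube. Within 1 mm of flush, about 9 to 13 N along the tube (drag included) slides the wall over the bevel.
- latch_tip (a point): Centre of the red button's tip: 18 mm from the tube's axis along the stand's +x when out (4 mm proud). Button 12 mm across, 4.5 mm high 45 degree bevel, 3 mm flat end. The wall keeps it down until another hole comes over it; popped out in an end hole it blocks the tube again (1 mm play). Pushing the tube against the button with over 12 N damages it.
- ring_center (a point): Centre of the ring light, on the tube's axis line 184 mm from the tube's middle towards the stand's -y, 130 mm above the table; pink ring 114 mm outside, 74 mm inside, 20 mm thick. It moves with the tube.
- switch_top (a point): Centre of the top of the green lamp switch, 22 mm across, on the white lamp box (44 x 52 mm, its top 147 mm above the table) between tube and ring; about 168 mm above the table. It moves with the tube.
- switch (a joint): How far (m) the green switch is pressed down: 0 = up, 0.005 = right down (4 N). It springs back.
- nails: White tray of five coloured practice nails, 100 x 50 mm, 24 mm high, loose on the table; origin under its centre. It stands, within 10 mm or so, below one of the two end positions of the ring (either the outer or the inner one); the ring lamp must end over it.
- jar: Round purple paint jar, 59 mm across, 30 mm high, loose; origin under its centre. It stands below the other end position of the ring.
- brush_a: Loose slim black nail brush, 170 mm long, 8 mm thick, bystander.
- brush_b: Loose slim blue nail brush, 160 mm long, 8 mm thick, bystander.
- polish_red: Loose red polish bottle, 34 mm across, 78 mm high, bystander.
- polish_pink: Loose pink polish bottle, 34 mm across, 78 mm high, bystander.
- buffer: Loose teal buffing block 90 x 26 x 24 mm, bystander.

How it is judged:
By the outcome, as a careful person would: the job done as asked, in the order asked, and still so for the second after the job is handed in, with the robot touching nothing.
It also fails if it takes over 42 s, if anything falls off the work surface, if the arm or the gripper's body presses on something with over 40 N, if the wrist force passes 120 N, or if a joint passes its speed limit or range.

## Working session

There is one attempt and no reset: what is moved stays moved. The work goes in short steps, Python scripts to look and compute and a shell command to move; the robot and the scene stay as the last step left them, time stands still between calls to the robot, and variables do not carry over. Pictures are saved under pics/ and viewed, at most 10 in all, crops included, and the job is handed in when it is done.

```bash
mkdir -p pics; cat > h.py <<'E'
import numpy as np, cv2
from station import readout, capture, camera_params
def snap(n):
    s=readout.sense(); im,d=capture(n); p=camera_params(n); K=np.array(p["mtx"])
    if n=="wrist":
        T=np.eye(4); T[:3,:3]=np.array(s["tool_rot"]).reshape(3,3); T[:3,3]=s["tool_pos"]
        M=T@np.array(p["tool_from_camera"])
    else: M=np.linalg.inv(np.array(p["view"]))
    return im,d,K,M
def cast(u,v,z,K,M):
    r=M[:3,:3]@np.linalg.inv(K)@np.array([u,v,1.]); o=M[:3,3]
    return o+r*(z-o[2])/r[2]
def pts(d,K,M):
    v,u=np.mgrid[:d.shape[0],:d.shape[1]]
    P=np.stack([(u-K[0,2])/K[0,0]*d,(v-K[1,2])/K[1,1]*d,d],-1)
    return P@M[:3,:3].T+M[:3,3]
def save(n,im): cv2.imwrite("pics/"+n,im[:,:,::-1])
E
python3 - <<'E'
from h import *
for n in("top","scene"):
    im,d,K,M=snap(n); save(n+"1.png",im); np.savez(n+"1.npz",im=im,d=d,K=K,M=M); print(n,M[:3,3].round(),M[:3,2].round(2))
print(readout.sense())
E
```

```text
top [ 529.   -9. 1569.] [ 0.07 -0.01 -1.  ]
scene [1100. -913.  762.] [-0.41  0.75 -0.53]
{'time': 0.1, 'qpos': array([-1.39341421e+00,  3.13375971e-01,  1.49831958e+00,  2.17626414e-06,
        1.33098127e+00, -2.23428490e-01]), 'qvel': array([-5.48584545e-06, -2.55560783e-03, -3.90728247e-03, -6.71341198e-04,
       -1.36640893e-03, -1.77545275e-03]), 'effort': array([ 2.06342091e-03, -4.02810323e+01, -2.52646565e+01,  6.95566298e-02,
        3.41837236e-02, -4.75625427e-05]), 'tool_pos': array([ 204.77550635, -483.19760212,  238.24317543]), 'tool_rot': array([[ 9.20745250e-01,  3.90164259e-01, -1.89224896e-04],
       [ 3.90164230e-01, -9.20744663e-01,  1.06753270e-03],
       [ 2.42285291e-04, -1.05675445e-03, -9.99999412e-01]]), 'ft_force': array([ 0.83398178, -0.88414827, -0.78407416]), 'moment': array([ 0.02033204, -0.03745817,  0.02717846]), 'grasp_force': 0.0, 'width': 88.04932706339834}
```

View pics/top1.png

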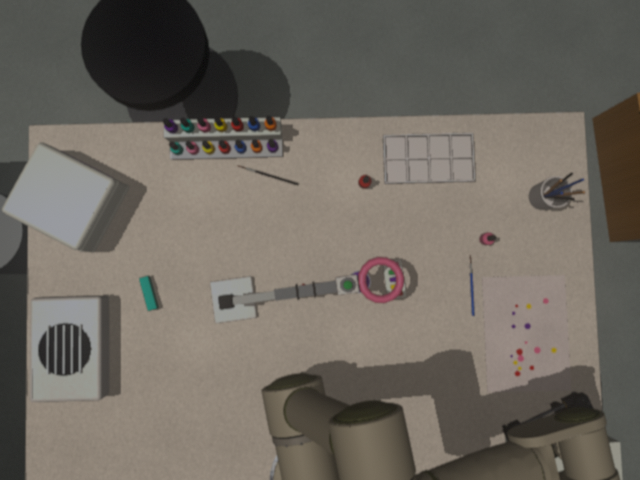

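View pics/scene1.png

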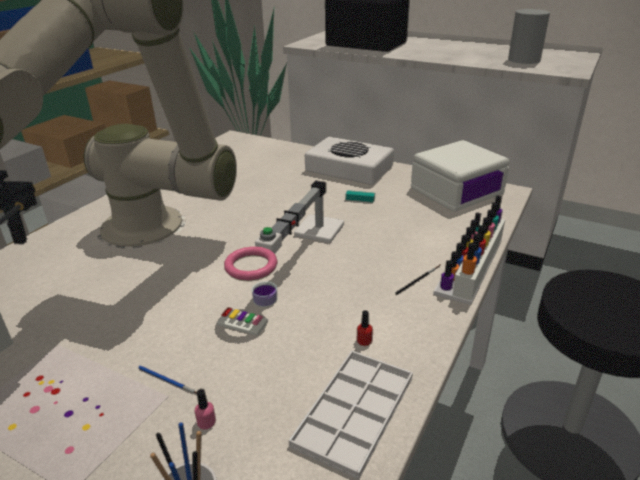

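```bash
python3 - <<'E'
from h import *
for n in("top","scene"):
    f=np.load(n+"1.npz"); im,d,K,M=[f[k] for k in("im","d","K","M")]; P=pts(d,K,M)
    hsv=cv2.cvtColor(im,cv2.COLOR_RGB2HSV); H,S,V=[hsv[...,i].astype(int) for i in range(3)]
    def rep(nm,m,z):
        m=m&(d>0); c,l,st,ce=cv2.connectedComponentsWithStats(m.astype(np.uint8))
        for i in range(1,c):
            if st[i,4]>14: print(n,nm,st[i],ce[i].round(1),"cast",cast(*ce[i],z,K,M).round(1),"med",np.median(P[l==i],0).round(1))
    rx=(P[...,0]>200)&(P[...,0]<650)&(abs(P[...,1])<400)
    rep("pinkring",rx&((H>165)|(H<5))&(S>80)&(P[...,2]>105),140)
    rep("green",rx&(H>40)&(H<85)&(S>80)&(P[...,2]>100),168)
    rep("jar",rx&(H>120)&(H<150)&(S>70)&(P[...,2]<60),30)
    m=(P[...,2]>135)&(P[...,2]<160)&rx&(S<60)&(d>0)
    q=P[m]; print(n,"tube",len(q),q.min(0).round(),q.max(0).round())
    q=q[q[:,1]>np.percentile(q[:,1],10)]
    if n=="top":
        sel=q; vx,vy,x0,y0=cv2.fitLine(sel[:,:2].astype(np.float32),cv2.DIST_HUBER,0,.01,.01).ravel(); print("line",vx,vy,x0,y0,"z",np.median(sel[:,2]))
        save("top_crop.png",cv2.resize(im[230:340,200:420],None,fx=3.6,fy=3.6,interpolation=2))
E
```

```text
top pinkring [358 257  46  46 890] [380.6 279.6] cast [ 512.5 -166.1  140. ] med [ 512.8 -166.4  138.9]
top green [344 281   8   8  52] [347.5 284.6] cast [503.4 -84.5 168. ] med [502.6 -84.5 168.1]
top tube 1591 [ 296. -220.  135.] [570. 225. 160.]
line 0.11334976 -0.9935551 486.2762 73.10705 z 144.65997696131558
scene pinkring [290 220   6   5  20] [292.8 222.2] cast [513.5   2.8 140. ] med [506.   15.9 131.6]
scene pinkring [225 247  52  33 925] [250.4 262.8] cast [ 522.5 -182.8  140. ] med [ 518.8 -178.3  136.4]
scene green [263 228   9   6  48] [267.  230.5] cast [508.3 -95.2 168. ] med [505.6 -92.5 165.6]
scene jar [254 285  21  13 193] [264.6 290.5] cast [ 513.8 -131.3   30. ] med [ 506.3 -122.9   21.4]
scene jar [237 311  10  10  50] [241.7 315.5] cast [ 519.  -226.9   30. ] med [ 513.7 -220.7   22.9]
scene tube 1172 [ 200. -116.  135.] [528. 221. 160.]
```

View pics/top_crop.png

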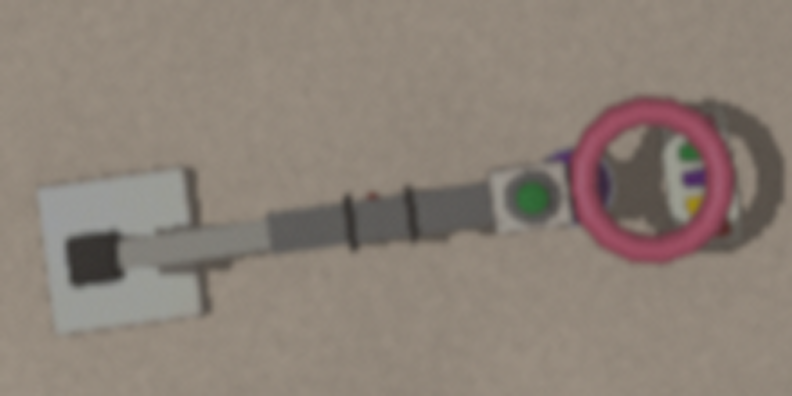

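The top view shows the nails beyond the ring (crop ~690,180) with the jar under its inner side, so the lamp must go outward. The red button is at crop (373,195), between rims at x≈350 and 410. I'll move above it.

```bash
R='x'; python3 -m pendant '[{"x":18,"y":31,"az":0.08},{"x":18,"y":31,"az":0.08},{"x":18,"y":31,"az":0.08},{"x":18,"y":31,"az":0.08},{"x":18,"y":31,"az":0.08},{"x":18,"y":31,"az":0.08},{"x":18,"y":31,"az":0.08},{"x":18,"y":31,"az":0.08}]' >/dev/null
python3 -m pendant '[{"x":18,"y":31,"az":0.08},{"x":18,"y":31,"az":0.08},{"x":18,"y":31,"az":0.08},{"x":18,"y":31,"az":0.08},{"x":18,"y":31,"az":0.08},{"x":18,"y":31,"az":0.08},{"x":18,"y":31,"az":0.08},{"x":18,"y":31,"az":0.08}]'
python3 -m pendant '[{},{}]'
python3 - <<'E'
from h import *
im,d,K,M=snap("wrist"); save("w1.png",im); np.savez("w1.npz",im=im,d=d,K=K,M=M); s=readout.sense(); print(s["tool_pos"],s["tool_rot"],M.round(2))
E
```

```text
[ 204.77221326 -483.2319159   238.31498723] [[ 9.20770492e-01  3.90104700e-01 -1.55348366e-04]
 [ 3.90104674e-01 -9.20770070e-01  9.06041614e-04]
 [ 2.10410966e-04 -8.94858506e-04 -9.99999577e-01]] [[ 3.9000e-01 -8.8000e-01 -2.6000e-01  2.7226e+02]
 [-9.2000e-01 -3.7000e-01 -1.1000e-01 -4.5516e+02]
 [-0.0000e+00  2.8000e-01 -9.6000e-01  3.8275e+02]
 [ 0.0000e+00  0.0000e+00  0.0000e+00  1.0000e+00]]$[0]: bad value
$[0]: bad value
$[0]: bad value
```

View pics/w1.png

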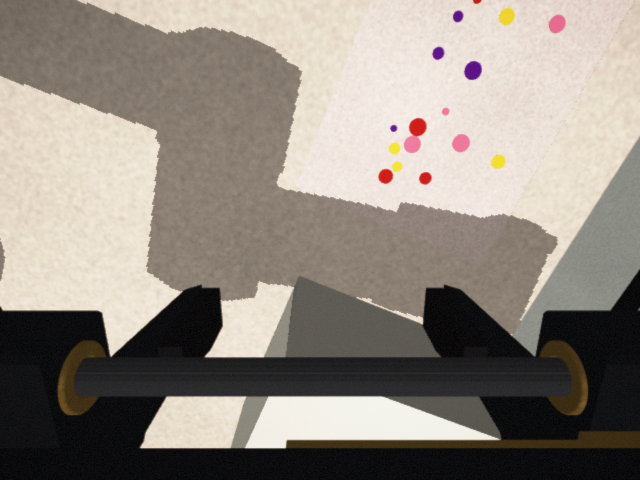

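The wrist view shows only the fingertips over the spotted mat, because the rows were refused. They need all seven keys, so I'll resend them.

```bash
python3 -m pendant '[{"x":18,"y":31,"z":0,"ax":0,"ay":0,"az":0.08,"hand":88},{"x":18,"y":31,"z":0,"ax":0,"ay":0,"az":0.08,"hand":88},{"x":18,"y":31,"z":0,"ax":0,"ay":0,"az":0.08,"hand":88},{"x":18,"y":31,"z":0,"ax":0,"ay":0,"az":0.08,"hand":88},{"x":18,"y":31,"z":0,"ax":0,"ay":0,"az":0.08,"hand":88},{"x":18,"y":31,"z":0,"ax":0,"ay":0,"az":0.08,"hand":88},{"x":18,"y":31,"z":0,"ax":0,"ay":0,"az":0.08,"hand":88},{"x":18,"y":31,"z":0,"ax":0,"ay":0,"az":0.08,"hand":88}]' && python3 -m pendant '[{"x":18,"y":31,"z":0,"ax":0,"ay":0,"az":0.08,"hand":88},{"x":18,"y":31,"z":0,"ax":0,"ay":0,"az":0.08,"hand":88},{"x":18,"y":31,"z":0,"ax":0,"ay":0,"az":0.08,"hand":88},{"x":18,"y":31,"z":0,"ax":0,"ay":0,"az":0.08,"hand":88},{"x":18,"y":31,"z":0,"ax":0,"ay":0,"az":0.08,"hand":88},{"x":18,"y":31,"z":0,"ax":0,"ay":0,"az":0.08,"hand":88},{"x":18,"y":31,"z":0,"ax":0,"ay":0,"az":0.08,"hand":88},{"x":18,"y":31,"z":0,"ax":0,"ay":0,"az":0.08,"hand":88}]' && python3 -m pendant '[{"x":0,"y":0,"z":0,"ax":0,"ay":0,"az":0,"hand":88},{"x":0,"y":0,"z":0,"ax":0,"ay":0,"az":0,"hand":88}]'
python3 - <<'E'
from h import *
im,d,K,M=snap("wrist"); save("w2.png",im); np.savez("w2.npz",im=im,d=d,K=K,M=M); s=readout.sense(); print(s["tool_pos"],s["tool_rot"],s["ft_force"])
E
```

```text
time: 0.95
tool_pos: [349.2, -234.0, 238.7]
tool_rot: [[0.503, 0.864, -0.0], [0.864, -0.503, 0.0], [0.0, -0.0, -1.0]]
ft_force: [0.1, -0.4, -0.2]
width: 87.9
grasp_force: 0.0
time: 1.75
tool_pos: [493.3, 14.1, 238.6]
tool_rot: [[-0.113, 0.994, -0.0], [0.994, 0.113, 0.0], [0.0, -0.0, -1.0]]
ft_force: [0.0, -0.6, -0.3]
width: 88.0
grasp_force: 0.0
time: 1.95
tool_pos: [492.6, 12.8, 238.3]
tool_rot: [[-0.11, 0.994, -0.001], [0.994, 0.11, -0.0], [0.0, -0.001, -1.0]]
ft_force: [0.4, 0.7, -0.7]
width: 87.8
grasp_force: 0.0
[492.48490605  12.2267337  238.46251913] [[-1.09003746e-01  9.94041054e-01 -7.53026744e-04]
 [ 9.94041338e-01  1.09003681e-01 -1.26852659e-04]
 [-4.40140638e-05 -7.62367127e-04 -9.99999708e-01]] [-0.10918241 -0.12631576  0.23929108]
```

View pics/w2.png

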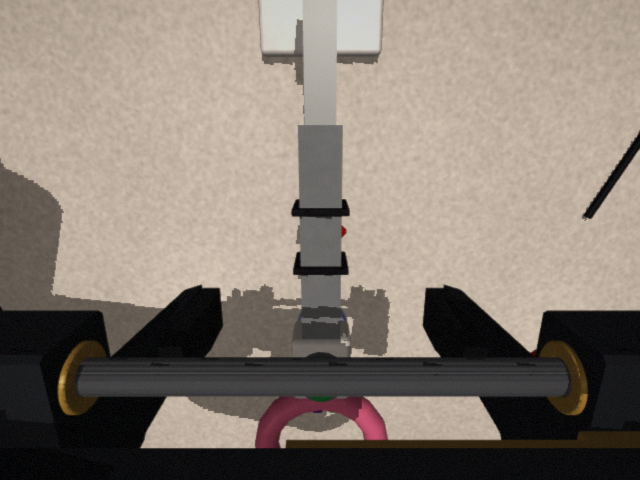

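The tube runs vertically at columns ~300–342. The rims are at rows 208 and 264 and the red button at (344,231). Next I compute the exact offsets.

```bash
python3 - <<'E'
from h import *
f=np.load("w2.npz"); im,d,K,M=[f[k] for k in("im","d","K","M")]
hsv=cv2.cvtColor(im,cv2.COLOR_RGB2HSV).astype(int); H,S,V=hsv[...,0],hsv[...,1],hsv[...,2]
m=((H<8)|(H>172))&(S>130)&(V>60); m[:200]=0; m[260:]=0; m[:,:330]=0; m[:,360:]=0
v,u=np.nonzero(m); print(u.min(),u.max(),v.min(),v.max())
B=cast(u.mean(),(v.min()+v.max())/2,130,K,M); tip=cast(u.max()+.5,(v.min()+v.max())/2,130,K,M); print("button",B.round(1),tip.round(1))
P=pts(d,K,M); t=P[(abs(P[...,2]-144)<4)&(d>0)&(abs(P[...,0]-492)<40)&(P[...,1]>-30)&(P[...,1]<95)]
L=[]
for y in range(-25,90,8):
    q=t[abs(t[:,1]-y)<3]
    if len(q)>20: L.append(((q[:,0].min()+q[:,0].max())/2,y)); print(y,q[:,0].min().round(1),q[:,0].max().round(1),np.median(q[:,2]).round(1))
print("axis",cv2.fitLine(np.float32(L),cv2.DIST_HUBER,0,.01,.01).ravel())
print("edges row 235",[ (cast(c,r,144,K,M)).round(1) for c,r in((300,150),(342,150),(300.,235),(341,235),(320,210),(320,265))])
E
```

```text
342 345 226 235
button [506.2  20.  130. ] [507.9  20.2 130. ]
-25 481.1 509.4 142.4
-17 480.4 508.4 142.4
-9 474.3 507.4 146.2
-1 478.7 511.8 142.6
7 477.3 505.3 142.4
15 476.6 505.1 142.5
23 475.8 504.0 142.4
31 470.2 503.0 142.9
39 473.7 507.1 142.9
47 472.9 501.0 142.6
55 472.1 500.1 142.5
63 471.4 499.1 142.5
71 470.0 498.7 142.4
79 469.3 497.7 142.5
87 468.8 496.6 142.4
axis [ 1.1162118e-01 -9.9375081e-01  4.8864832e+02  3.3452923e+01]
edges row 235 [array([471.5,  72.4, 144. ]), array([497.7,  75.4, 144. ]), array([476.7,  17.3, 144. ]), array([504. ,  20.4, 144. ]), array([488.2,  35.7, 144. ]), array([492.4,  -2.4, 144. ])]
```

```bash
python3 -m pendant '[{"x":-2.5,"y":5.5,"z":-8,"ax":0,"ay":0,"az":0,"hand":70},{"x":0,"y":0,"z":-20,"ax":0,"ay":0,"az":0,"hand":60},{"x":0,"y":0,"z":-20,"ax":0,"ay":0,"az":0,"hand":60},{"x":0,"y":0,"z":-20,"ax":0,"ay":0,"az":0,"hand":60},{"x":0,"y":0,"z":-20,"ax":0,"ay":0,"az":0,"hand":60},{"x":0,"y":0,"z":-20,"ax":0,"ay":0,"az":0,"hand":60},{"x":0,"y":0,"z":-20,"ax":0,"ay":0,"az":0,"hand":60},{"x":0,"y":0,"z":0,"ax":0,"ay":0,"az":0,"hand":50}]' && python3 -m pendant '[{"x":0,"y":0,"z":0,"ax":0,"ay":0,"az":0,"hand":45},{"x":0,"y":0,"z":0,"ax":0,"ay":0,"az":0,"hand":45},{"x":0,"y":0,"z":0,"ax":0,"ay":0,"az":0,"hand":45},{"x":0,"y":0,"z":0,"ax":0,"ay":0,"az":0,"hand":45}]'
python3 - <<'E'
from h import *
im,d,K,M=snap("wrist"); save("w3.png",im)
E
```

```text
time: 2.8
tool_pos: [488.5, 17.8, 108.5]
tool_rot: [[-0.108, 0.994, -0.005], [0.994, 0.108, 0.001], [0.001, -0.005, -1.0]]
ft_force: [-0.3, 1.1, -0.2]
width: 53.8
grasp_force: 0.0
time: 3.2
tool_pos: [490.5, 18.0, 111.3]
tool_rot: [[-0.11, 0.994, 0.001], [0.994, 0.11, -0.0], [-0.0, 0.001, -1.0]]
ft_force: [0.3, -0.6, 0.6]
width: 44.8
grasp_force: 0.0
```

View pics/w3.png

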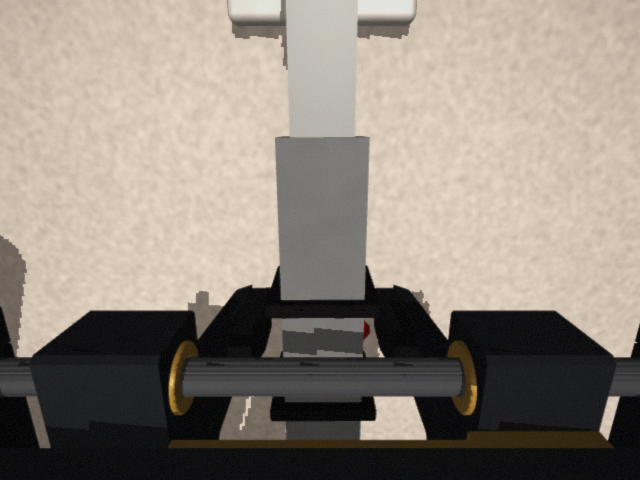

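The fingers straddle the tube between the rims, with the button at (367,330). Now I pinch.

```bash
python3 -m pendant '[{"x":0,"y":0,"z":0,"ax":0,"ay":0,"az":0,"hand":20},{"x":0,"y":0,"z":0,"ax":0,"ay":0,"az":0,"hand":20},{"x":0,"y":0,"z":0,"ax":0,"ay":0,"az":0,"hand":20},{"x":0,"y":0,"z":0,"ax":0,"ay":0,"az":0,"hand":20},{"x":0,"y":0,"z":0,"ax":0,"ay":0,"az":0,"hand":20},{"x":0,"y":0,"z":0,"ax":0,"ay":0,"az":0,"hand":20}]' 30
```

```text
time: 3.85
tool_pos: [490.5, 18.1, 110.9]
tool_rot: [[-0.11, 0.994, 0.001], [0.994, 0.11, -0.0], [-0.0, 0.001, -1.0]]
ft_force: [1.1, 0.3, 3.1]
width: 27.5
grasp_force: 30.0
```

```bash
python3 -m pendant '[{"x":0.22,"y":-2,"z":0,"ax":0,"ay":0,"az":0,"hand":20},{"x":0.22,"y":-2,"z":0,"ax":0,"ay":0,"az":0,"hand":20},{"x":0.22,"y":-2,"z":0,"ax":0,"ay":0,"az":0,"hand":20}]' && python3 -m pendant '[{"x":0.22,"y":-2,"z":0,"ax":0,"ay":0,"az":0,"hand":20},{"x":0.22,"y":-2,"z":0,"ax":0,"ay":0,"az":0,"hand":20},{"x":0.22,"y":-2,"z":0,"ax":0,"ay":0,"az":0,"hand":20}]'&& python3 -m pendant '[{"x":0.22,"y":-2,"z":0,"ax":0,"ay":0,"az":0,"hand":20},{"x":0.22,"y":-2,"z":0,"ax":0,"ay":0,"az":0,"hand":20},{"x":0.22,"y":-2,"z":0,"ax":0,"ay":0,"az":0,"hand":20}]'
```

```text
time: 4.15
tool_pos: [491.1, 13.3, 110.9]
tool_rot: [[-0.109, 0.994, 0.0], [0.994, 0.109, 0.003], [0.003, 0.001, -1.0]]
ft_force: [3.2, 11.3, 4.7]
width: 27.4
grasp_force: 30.0
time: 4.45
tool_pos: [491.8, 6.7, 110.9]
tool_rot: [[-0.11, 0.994, 0.001], [0.994, 0.11, 0.001], [0.001, 0.001, -1.0]]
ft_force: [1.7, 6.4, 4.7]
width: 27.4
grasp_force: 30.0
time: 4.75
tool_pos: [492.5, 0.7, 110.9]
tool_rot: [[-0.11, 0.994, 0.001], [0.994, 0.11, 0.001], [0.001, 0.001, -1.0]]
ft_force: [1.3, 6.1, 3.6]
width: 28.1
grasp_force: 30.0
```

```bash
python3 -m pendant '[{"x":0.22,"y":-2,"z":0,"ax":0,"ay":0,"az":0,"hand":20},{"x":0.22,"y":-2,"z":0,"ax":0,"ay":0,"az":0,"hand":20},{"x":0.22,"y":-2,"z":0,"ax":0,"ay":0,"az":0,"hand":20},{"x":0,"y":0,"z":0,"ax":0,"ay":0,"az":0,"hand":20}]' 8 && python3 -m pendant '[{"x":0.17,"y":-1.5,"z":0,"ax":0,"ay":0,"az":0,"hand":20},{"x":0.17,"y":-1.5,"z":0,"ax":0,"ay":0,"az":0,"hand":20},{"x":0.11,"y":-1,"z":0,"ax":0,"ay":0,"az":0,"hand":20}]' 8
python3 - <<'E'
from h import *
im,d,K,M=snap("wrist"); save("w4.png",im); np.savez("w4.npz",im=im,d=d,K=K,M=M)
E
```

```text
time: 5.15
tool_pos: [493.2, -5.6, 110.9]
tool_rot: [[-0.11, 0.994, 0.001], [0.994, 0.11, 0.001], [0.001, 0.001, -1.0]]
ft_force: [1.6, 3.8, 3.2]
width: 27.8
grasp_force: 8.0
time: 5.45
tool_pos: [493.7, -9.4, 110.9]
tool_rot: [[-0.11, 0.994, 0.001], [0.994, 0.11, 0.001], [0.001, 0.001, -1.0]]
ft_force: [2.4, 5.9, 4.0]
width: 28.1
grasp_force: 8.0
```

View pics/w4.png

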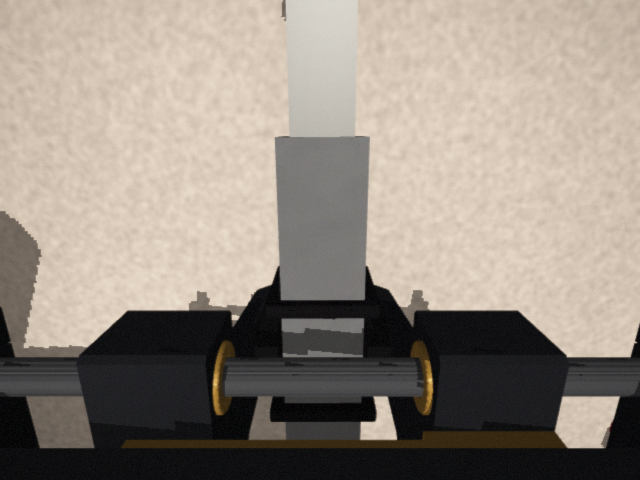

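The tube end row (137) and rims are unchanged, so there's no slip at 8 N. I'll creep on at 6 N and watch for red and force.

```bash
cat > chk.py <<'E'
from h import *
im,d,K,M=snap("wrist"); hsv=cv2.cvtColor(im,cv2.COLOR_RGB2HSV).astype(int); H,S,V=hsv[...,0],hsv[...,1],hsv[...,2]
m=((H<8)|(H>172))&(S>130)&(V>60); m[:,:345]=0; m[:,420:]=0; m[350:]=0
v,u=np.nonzero(m); col=im[60:290,322].astype(int).sum(1); e=60+np.argmin(np.diff(np.convolve(col,np.ones(5)/5,'valid')))+3
s=readout.sense(); print("red",len(u),(u.min(),u.max(),v.min(),v.max()) if len(u) else "", "end row",e,"y",s["tool_pos"][1].round(2),"F",s["ft_force"].round(1))
E
python3 -m pendant '[{"x":0.11,"y":-1,"z":0,"ax":0,"ay":0,"az":0,"hand":20},{"x":0.11,"y":-1,"z":0,"ax":0,"ay":0,"az":0,"hand":20},{"x":0.11,"y":-1,"z":0,"ax":0,"ay":0,"az":0,"hand":20}]' 6 | grep -E "force"; python3 chk.py
python3 -m pendant '[{"x":0.11,"y":-1,"z":0,"ax":0,"ay":0,"az":0,"hand":20},{"x":0.11,"y":-1,"z":0,"ax":0,"ay":0,"az":0,"hand":20}]' 6 | grep -E "force"; python3 chk.py
```

```text
ft_force: [3.0, 6.3, 3.5]
grasp_force: 6.0
red 0  end row 136 y -12.55 F [2.2 3.8 3.6]
ft_force: [2.6, 5.5, 4.0]
grasp_force: 6.0
red 0  end row 138 y -14.53 F [3.2 4.  2.6]
```

```bash
echo 'import sys; sys.exit(1 if len(u)>0 or s["ft_force"][1]>8.5 else 0)' >> chk.py
python3 -m pendant '[{"x":0.11,"y":-1,"z":0,"ax":0,"ay":0,"az":0,"hand":20},{"x":0.11,"y":-1,"z":0,"ax":0,"ay":0,"az":0,"hand":20}]' 6 | grep ft_; python3 chk.py &&
python3 -m pendant '[{"x":0.11,"y":-1,"z":0,"ax":0,"ay":0,"az":0,"hand":20},{"x":0.11,"y":-1,"z":0,"ax":0,"ay":0,"az":0,"hand":20}]' 6 | grep ft_ && python3 chk.py &&
python3 -m pendant '[{"x":0.11,"y":-1,"z":0,"ax":0,"ay":0,"az":0,"hand":20},{"x":0.11,"y":-1,"z":0,"ax":0,"ay":0,"az":0,"hand":20}]' 6 | grep ft_ && python3 chk.py &&
python3 -m pendant '[{"x":0.11,"y":-1,"z":0,"ax":0,"ay":0,"az":0,"hand":20},{"x":0.11,"y":-1,"z":0,"ax":0,"ay":0,"az":0,"hand":20}]' 6 | grep ft_ && python3 chk.py &&
python3 -m pendant '[{"x":0.11,"y":-1,"z":0,"ax":0,"ay":0,"az":0,"hand":20},{"x":0.11,"y":-1,"z":0,"ax":0,"ay":0,"az":0,"hand":20}]' 6 | grep ft_ && python3 chk.py
```

```text
ft_force: [2.4, 6.7, 3.9]
red 0  end row 138 y -16.51 F [3.4 4.6 3.3]
ft_force: [3.2, 5.7, 3.2]
red 0  end row 138 y -18.53 F [2.2 4.7 2.7]
ft_force: [3.2, 5.6, 3.7]
red 0  end row 138 y -20.53 F [3.4 4.  3. ]
ft_force: [3.4, 6.3, 3.9]
red 0  end row 137 y -22.53 F [3.2 4.9 3.3]
ft_force: [3.2, 2.5, 3.1]
red 0  end row 137 y -25.23 F [4.1 0.6 3.7]
```

Force dropped and the tube jumped forward, so the bevel is probably popping into the hole. I'll look.

```bash
python3 - <<'E'
from h import *
im,d,K,M=snap("wrist"); c=im[100:350,240:440]; t,_,Kt,Mt=snap("scene")
save("w5.png",np.hstack([cv2.resize(c,(400,500)),cv2.resize(t[170:295,230:330],(400,500))]))
s=readout.sense(); print(s["tool_pos"],s["ft_force"],s["time"])
E
```

```text
[495.46504095 -25.25423118 110.93189319] [4.07670391 0.0062777  3.62388043] 7.45
```

View pics/w5.png

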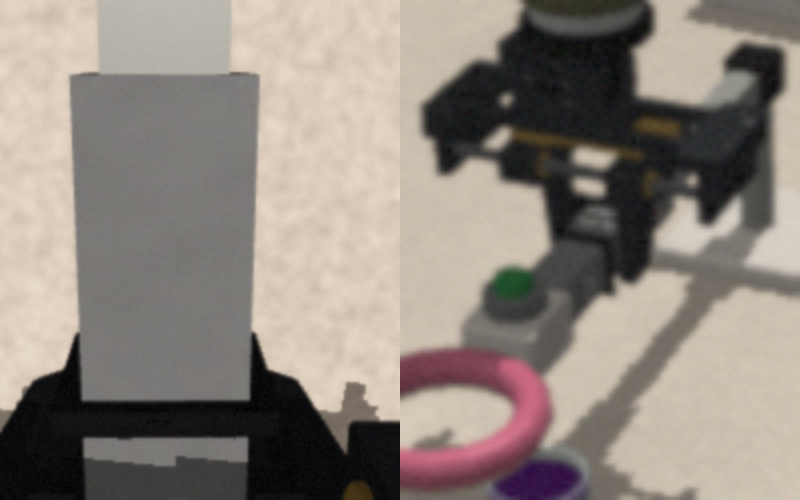

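The wrist crop shows no red on the tube's right edge yet: the bevel is in the hole but the button isn't proud. Continuing in small steps.

```bash
python3 -m pendant '[{"x":0.11,"y":-1,"z":0,"ax":0,"ay":0,"az":0,"hand":20}]' 6 | grep ft_; python3 chk.py &&
python3 -m pendant '[{"x":0.11,"y":-1,"z":0,"ax":0,"ay":0,"az":0,"hand":20}]' 6 | grep ft_ && python3 chk.py && 
python3 -m pendant '[{"x":0.11,"y":-1,"z":0,"ax":0,"ay":0,"az":0,"hand":20}]' 6 | grep ft_ && python3 chk.py && 
python3 -m pendant '[{"x":0.11,"y":-1,"z":0,"ax":0,"ay":0,"az":0,"hand":20}]' 6 | grep ft_ && python3 chk.py
```

```text
ft_force: [5.1, 3.7, 3.5]
red 0  end row 136 y -26.08 F [4.9 1.2 2.8]
ft_force: [5.6, 3.7, 3.2]
red 87 (np.int64(367), np.int64(373), np.int64(207), np.int64(224)) end row 138 y -27.01 F [5.1 1.  3.9]
```

Red is now visible. Check how proud it is.

```bash
cat > tip.py <<'E'
from h import *
im,d,K,M=snap("wrist"); hsv=cv2.cvtColor(im,cv2.COLOR_RGB2HSV).astype(int); H,S,V=hsv[...,0],hsv[...,1],hsv[...,2]
m=((H<8)|(H>172))&(S>100)&(V>40); m[:,:345]=0; m[:,420:]=0; m[350:]=0
v,u=np.nonzero(m); print(len(u),u.min(),u.max(),v.min(),v.max())
t=cast(u.max()+.5,(v.min()+v.max())/2,130,K,M)
n=np.array([.9937,.1116]); a=np.array([-.1116,.9937]); q=t[:2]-np.array([488.65,33.45]); s=readout.sense(); p=s["tool_pos"][:2]-np.array([488.65,33.45])
print("tip off axis",(q@n).round(1),"along",(q@a).round(1),"tool off",(p@n).round(2),"along",(p@a).round(2),s["ft_force"].round(1),s["time"])
E
python3 tip.py
```

```text
99 367 374 206 224
tip off axis 18.1 along -15.8 tool off 0.19 along -60.91 [4.7 0.8 3.5] 7.8
```

The tip is 18.1 mm off the axis, so the button is fully out, and the axial load is only about 1 N. I'll release, lift and look.

```bash
python3 -m pendant '[{"x":0,"y":0,"z":0,"ax":0,"ay":0,"az":0,"hand":50},{"x":0,"y":0,"z":0,"ax":0,"ay":0,"az":0,"hand":60},{"x":0,"y":0,"z":0,"ax":0,"ay":0,"az":0,"hand":60},{"x":0,"y":0,"z":15,"ax":0,"ay":0,"az":0,"hand":60},{"x":0,"y":0,"z":25,"ax":0,"ay":0,"az":0,"hand":60},{"x":0,"y":0,"z":30,"ax":0,"ay":0,"az":0,"hand":60},{"x":0,"y":0,"z":30,"ax":0,"ay":0,"az":0,"hand":60},{"x":0,"y":0,"z":30,"ax":0,"ay":0,"az":0,"hand":60}]' 
python3 -m pendant '[{"x":0,"y":10,"z":10,"ax":0,"ay":0,"az":0,"hand":0},{"x":0,"y":20,"z":0,"ax":0,"ay":0,"az":0,"hand":0},{"x":0,"y":20,"z":0,"ax":0,"ay":0,"az":0,"hand":0},{"x":0,"y":0,"z":0,"ax":0,"ay":0,"az":0,"hand":0},{"x":0,"y":0,"z":0,"ax":0,"ay":0,"az":0,"hand":0},{"x":0,"y":0,"z":0,"ax":0,"ay":0,"az":0,"hand":0},{"x":0,"y":0,"z":0,"ax":0,"ay":0,"az":0,"hand":0}]'
python3 - <<'E'
from h import *
out=[]
for n in("wrist","top"):
    im,d,K,M=snap(n); hsv=cv2.cvtColor(im,cv2.COLOR_RGB2HSV); H,S,V=[hsv[...,i].astype(int) for i in range(3)]
    P=pts(d,K,M)
    def rep(nm,m,z):
        c,l,st,ce=cv2.connectedComponentsWithStats((m&(d>0)).astype(np.uint8))
        for i in range(1,c):
            if st[i,4]>14: print(n,nm,st[i],"cast",cast(*ce[i],z,K,M).round(1),"med",np.median(P[l==i],0).round(1))
    rx=(P[...,0]>400)&(P[...,0]<600)&(abs(P[...,1])<260)
    rep("green",rx&(H>40)&(H<85)&(S>80)&(P[...,2]>120),168)
    rep("ring",rx&((H>165)|(H<5))&(S>80)&(P[...,2]>105),140)
    rep("red",rx&((H<8)|(H>172))&(S>120)&(abs(P[...,1]-18)<15),130)
    out.append(im if n=="wrist" else cv2.resize(im[190:340,250:450],(640,480)))
save("w6.png",cv2.resize(np.vstack(out),(400,600)))
s=readout.sense(); print(s["tool_pos"],s["tool_rot"][:,1],s["time"],s["width"])
E
```

```text
time: 8.6
tool_pos: [494.8, -26.9, 241.6]
tool_rot: [[-0.11, 0.994, -0.001], [0.994, 0.11, 0.0], [0.0, -0.001, -1.0]]
ft_force: [-0.2, -1.3, -0.7]
width: 60.0
grasp_force: 0.0
time: 9.3
tool_pos: [495.2, 22.6, 250.4]
tool_rot: [[-0.109, 0.994, -0.001], [0.994, 0.109, -0.0], [0.0, -0.001, -1.0]]
ft_force: [-0.8, 0.1, 0.4]
width: 5.9
grasp_force: 0.0
wrist green [303 420  28  20 481] cast [ 506.3 -120.6  168. ] med [ 506.5 -124.1  165.1]
wrist ring [335 233   5  12  40] cast [505.1  22.8 140. ] med [505.5  21.  131.9]
wrist ring [519 357  25   1  25] cast [669.7 -57.2 140. ] med [537.1  53.4 325.1]
wrist ring [286 433   6   7  33] cast [ 485.4 -155.9  140. ] med [ 485.9 -166.3  129.8]
wrist ring [342 432  16   8  69] cast [ 535.9 -150.5  140. ] med [ 537.3 -161.4  128.5]
wrist red [335 234   5  10  38] cast [505.8  20.  130. ] med [505.6  21.  131.9]
top green [363 279   8   7  42] cast [ 508.2 -129.2  168. ] med [ 508.2 -128.7  168.2]
top ring [377 255  43  45 858] cast [ 517.4 -210.1  140. ] med [ 516.6 -210.5  139.1]
[495.27911909  22.64657331 250.56090261] [ 9.94040858e-01  1.09007821e-01 -2.61172279e-04] 9.4 0.4173490237917671
```

View pics/w6.png

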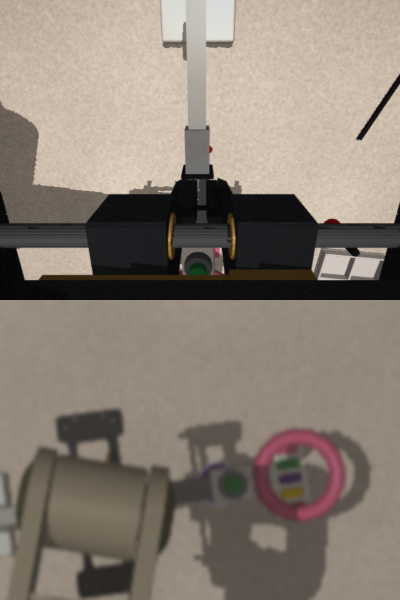

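The ring is over the nails and the red button shows at its hole. The switch is at about (507.5,-129). Moving over it with the fingers shut.

```bash
python3 -m pendant '[{"x":2,"y":-25,"z":0,"ax":0,"ay":0,"az":0,"hand":0},{"x":2,"y":-25,"z":0,"ax":0,"ay":0,"az":0,"hand":0},{"x":2,"y":-25,"z":0,"ax":0,"ay":0,"az":0,"hand":0},{"x":2,"y":-25,"z":0,"ax":0,"ay":0,"az":0,"hand":0},{"x":2,"y":-26,"z":0,"ax":0,"ay":0,"az":0,"hand":0},{"x":2,"y":-26,"z":0,"ax":0,"ay":0,"az":0,"hand":0},{"x":0,"y":0,"z":-25,"ax":0,"ay":0,"az":0,"hand":0},{"x":0,"y":0,"z":-25,"ax":0,"ay":0,"az":0,"hand":0}]' >/dev/null; python3 -m pendant '[{"x":0,"y":0,"z":-15,"ax":0,"ay":0,"az":0,"hand":0},{"x":0,"y":0,"z":-5,"ax":0,"ay":0,"az":0,"hand":0},{"x":0,"y":0,"z":-3,"ax":0,"ay":0,"az":0,"hand":0},{"x":0,"y":0,"z":0,"ax":0,"ay":0,"az":0,"hand":0},{"x":0,"y":0,"z":0,"ax":0,"ay":0,"az":0,"hand":0},{"x":0,"y":0,"z":0,"ax":0,"ay":0,"az":0,"hand":0}]'
```

```text
time: 10.8
tool_pos: [507.5, -129.0, 178.3]
tool_rot: [[-0.11, 0.994, 0.001], [0.994, 0.11, -0.0], [-0.001, 0.001, -1.0]]
ft_force: [0.3, 0.2, -0.1]
width: 0.4
grasp_force: 0.0
```

```bash
python3 -m pendant '[{"x":0,"y":0,"z":-2,"ax":0,"ay":0,"az":0,"hand":0},{"x":0,"y":0,"z":-2,"ax":0,"ay":0,"az":0,"hand":0},{"x":0,"y":0,"z":-2,"ax":0,"ay":0,"az":0,"hand":0},{"x":0,"y":0,"z":-1,"ax":0,"ay":0,"az":0,"hand":0},{"x":0,"y":0,"z":0,"ax":0,"ay":0,"az":0,"hand":0}]'
```

```text
time: 11.3
tool_pos: [507.2, -128.9, 170.5]
tool_rot: [[-0.11, 0.994, -0.0], [0.994, 0.11, 0.0], [0.0, -0.0, -1.0]]
ft_force: [-0.2, 0.4, -0.2]
width: 0.5
grasp_force: 0.0
```

Now press 1 mm at a time, watching the force.

```bash
python3 -m pendant '[{"x":0,"y":0,"z":-1,"ax":0,"ay":0,"az":0,"hand":0},{"x":0,"y":0,"z":-1,"ax":0,"ay":0,"az":0,"hand":0},{"x":0,"y":0,"z":-1,"ax":0,"ay":0,"az":0,"hand":0},{"x":0,"y":0,"z":-1,"ax":0,"ay":0,"az":0,"hand":0}]' |grep -E "pos|ft"
python3 -m pendant '[{"x":0,"y":0,"z":-1,"ax":0,"ay":0,"az":0,"hand":0},{"x":0,"y":0,"z":-1,"ax":0,"ay":0,"az":0,"hand":0},{"x":0,"y":0,"z":0,"ax":0,"ay":0,"az":0,"hand":0}]' |grep -E "pos|ft"
```

```text
tool_pos: [507.3, -128.9, 166.8]
ft_force: [-0.7, 0.2, 2.0]
tool_pos: [507.3, -128.9, 164.8]
ft_force: [-0.2, -0.5, 3.6]
```

```bash
python3 -m pendant '[{"x":0,"y":0,"z":-1,"ax":0,"ay":0,"az":0,"hand":0},{"x":0,"y":0,"z":0,"ax":0,"ay":0,"az":0,"hand":0}]' |grep -E "pos|ft"
python3 -m pendant '[{"x":0,"y":0,"z":-0.7,"ax":0,"ay":0,"az":0,"hand":0},{"x":0,"y":0,"z":0,"ax":0,"ay":0,"az":0,"hand":0}]' |grep -E "pos|ft"
```

```text
tool_pos: [507.3, -128.9, 163.8]
ft_force: [-0.9, 0.5, 3.7]
tool_pos: [507.3, -129.0, 163.3]
ft_force: [-2.3, 0.3, 5.8]
```

```bash
python3 -m pendant '[{"x":0,"y":0,"z":-0.5,"ax":0,"ay":0,"az":0,"hand":0},{"x":0,"y":0,"z":0,"ax":0,"ay":0,"az":0,"hand":0}]' |grep -E "pos|ft"
```

```text
tool_pos: [507.4, -129.0, 163.3]
ft_force: [-3.3, 1.6, 9.0]
```

It has bottomed: z is stuck and the force is rising past 4 N. Releasing and checking.

```bash
python3 -m pendant '[{"x":0,"y":0,"z":5,"ax":0,"ay":0,"az":0,"hand":0},{"x":0,"y":0,"z":15,"ax":0,"ay":0,"az":0,"hand":0},{"x":0,"y":0,"z":30,"ax":0,"ay":0,"az":0,"hand":0},{"x":0,"y":0,"z":30,"ax":0,"ay":0,"az":0,"hand":0},{"x":-6,"y":45,"z":10,"ax":0,"ay":0,"az":0,"hand":0},{"x":-6,"y":45,"z":0,"ax":0,"ay":0,"az":0,"hand":0},{"x":-6,"y":45,"z":0,"ax":0,"ay":0,"az":0,"hand":0},{"x":0,"y":0,"z":0,"ax":0,"ay":0,"az":0,"hand":0}]' |grep -E "pos|ft"
python3 -m pendant '[{"x":0,"y":0,"z":0,"ax":0,"ay":0,"az":0,"hand":0},{"x":0,"y":0,"z":0,"ax":0,"ay":0,"az":0,"hand":0}]' |grep -E "pos|ft"
python3 tip.py; python3 - <<'E'
from h import *
im,d,K,M=snap("wrist"); t,dt,Kt,Mt=snap("top")
hsv=cv2.cvtColor(t,cv2.COLOR_RGB2HSV); H,S,V=[hsv[...,i].astype(int) for i in range(3)]; P=pts(dt,Kt,Mt); m=(H>40)&(H<85)&(S>80)&(P[...,2]>150)&(abs(P[...,0]-508)<30)&(abs(P[...,1]+129)<30)
print("switch",np.median(P[m],0))
save("w7.png",np.vstack([cv2.resize(im,(400,300)),cv2.resize(t[190:340,250:450],(400,300))]))
E
```

```text
tool_pos: [488.4, 10.1, 252.6]
ft_force: [-0.2, -0.1, 0.6]
tool_pos: [489.5, 5.2, 252.3]
ft_force: [-0.1, -1.3, -1.2]
37 346 350 212 221
tip off axis 18.1 along -15.6 tool off -2.36 along -28.33 [0.1 0.  0.1] 13.65
switch [ 508.24765255 -128.9704349   168.07224504]
```

View pics/w7.png

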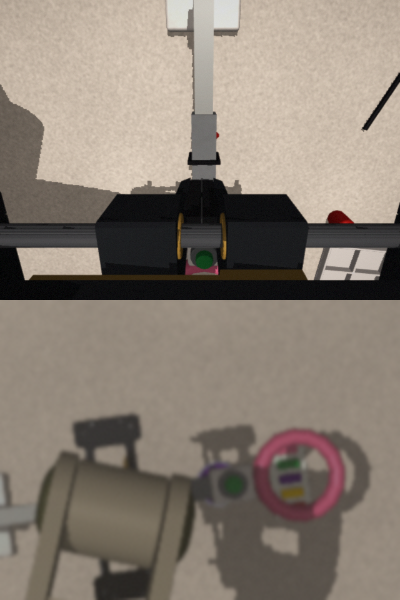

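The button is fully out, the switch is back up at 168 mm, the ring is over the nails, and the robot is clear.

```bash
python3 -c "from station import finish_job; print(finish_job())"
```

```text
the job is handed in; nothing more can be done
None
```

The job is handed in: the ring lamp is over the nails with the red button fully out in the end hole, the green switch was pressed right down and released, and the robot touched nothing else on the desk.

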